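Get the rolling pin out of its box

ROBOT

A 6-joint arm with a two-finger parallel gripper is mounted at the origin on a cart in front of the work surface, level with it; the furniture and walls round the work are solid. World frame = base frame: x ahead of the robot, y to its left, z up, the work surface at z = 0. Lengths are in m, angles in rad, forces in N, time in s.
With the tool pointing down it reaches from about 0.25 to 0.725 m from the base axis. Payload 4 kg.
Tool frame: the origin (TCP) lies midway between the tips of the shut fingers; the grasp point (between the pads) lies 19 mm behind it; z points along the fingers, y is the line along which they close (so a half turn about z gives the same grasp; the last joint's range is limited). The gripper opens to 85 mm and grips with 20 to 120 N. Pads are 22 mm wide; open, the fingers measure 114 mm over their backs; the gripper's body (76 mm by 85 mm) begins 54 mm behind the grasp point. The pads swing forward as they close: fully open they stand 13 mm farther back than shut.
Start: joints at [-1.129, 0.241, 0.005, 1.335, 0, 1.571], TCP at [0.214, -0.452, 0.231] pointing down, gripper open.
Joint ranges: [-2.72, 2.72], [-1.05, 1.87], [-1.09, 1.28], [-1.99, 2.15], [-1.42, 1.44], [-3.14, 3.14]. Speed limits (rad/s): [2.79, 2.79, 3.14, 3.14, 3.14, 3.14].

INTERFACE

Orientations are given as a unit quaternion [x, y, z, w].
In Python, from workcell import bot gives the robot as it stands. The module is installed in compiled form; this text tells all that it offers.
- The arm moves only by the tool drive_tool, never from a script. Its arguments are lists of equal length, an entry for each row: "slide": the shift along the tool's x, y, z scaled (see below), a list of three; "rotation": the turn, a rotation vector about the tool's x, y, z scaled (see below), a list of three. A call has exactly 8 rows; each row is the pose to reach, as a shift and turn from the pose commanded when the call began, along the tool's axes at that moment; what a row does not reach only later rows make up. The controller multiplies each number of a shift by 250 mm and each number of a turn by 0.5 rad. A row lasts 1/8 s, in which the tool goes at most 62.5 mm and 10.7 degrees, less where a joint would pass 70% of its speed; a pose out of reach is approached as far as the arm can. A call with a number of a shift or a turn outside -1 to 1 is refused whole. A call with a gripper value outside its range is refused whole. "gripper" is the opening, from 0 (shut) to 1 (fully open), set as the call begins (left out, the last holds). The fingers move at their own pace and stop on an object; the grip force is fixed at half the most. Time passes only in rows, so rows that repeat a pose let the fingers close, or fill a call up. It gives the time, the measured TCP pose, the force, the opening and the grip force at its end, in the units of the state.
- bot.get_obs(): the state, without advancing time (a new reading comes with each control period).
- bot.camera(name): name is "side" or "top"; returns a dict with "image" (420x560x3 uint8, red, green, blue), "z_map" (420x560 float32, m along the optical axis (not along the pixel's ray), 0 where there is no reading), "camera_matrix" (3x3 intrinsics, pixels), "k1" (the pictures are not rectified: a ray, as slopes to the right and down, at radius r is drawn at 1 + k1 r^2 times it, then the intrinsics apply), "xyz" and "orientation" of the camera in the world. Camera axes: x right, y up, looking along -z (the intrinsics and any distortion apply to the point x, -y, -z); pixel columns grow to the right and rows downward; lengths in m; the calibration is good to about 2 mm. A picture is of the moment at which its call begins.
- bot.job_done(): hands the job in; it is judged then, once.
The state is a dict: "clock": time; "joint_pos": joint angles; "joint_vel": joint speeds; "tau": joint torques, N m; "eef_pos": TCP position; "tool_rot": TCP orientation; "ft_force": force on the tool from outside, world axes, zero at the start; "ft_torque": the same for the moment, N m; "grip_width": finger opening in m; "grasp_force": force on a finger pad.
Only numpy, scipy, OpenCV 4.12 (cv2) and the standard library are available. Lean on these libraries where they do the work, as an engineer would, in place of code of your own. Each camera call takes 0.05 s, during which the arm holds its last target. There are 200 camera calls.

TASK

Take the lid off the wooden box, lay it flat on the worktop beside the box with its handle up and let go of it; then take out the rolling pin, which is longer than the box's opening, by tilting it and drawing it out slantwise, short-cover end first. Finish while still holding the pin in the gripper, still, in the air, with every part of it higher than the box and touching nothing else. Leave the mug and the tin where they are.

Things in the scene. Friction and masses are not known exactly. Their poses are not given: they have to be found in the camera images.
- box: Wooden box, fixed to the worktop, 176 x 376 mm, 88 mm high, long side along its own y axis. Origin: centre of its underside; z up. Walls 8 mm; inside 160 mm (x) by 360 mm (y), floor 8 mm up. Both ends of its top are closed by fixed covers 8 mm thick (from z = 80 to 88 mm): a short one at the +y end, a long one at the -y end.
- mouth (a point): Centre of the opening between the covers, 240 mm (box's y) by 160 mm (x), level with the box's top, at (0, 20, 88) mm in the box's frame.
- short_cover (a point): Middle of the inner edge of the short cover, at (0, 140, 88) mm in the box's frame; it covers from y = 140 to 180 mm.
- long_cover (a point): Middle of the inner edge of the long cover, at (0, -100, 88) mm in the box's frame; it covers from y = -100 to -180 mm.
- pin: Rolling pin, 300 mm long, 0.14 to 0.28 kg: cylinder 30 mm thick, 190 mm long, with a 20 mm thick handle at each end. Origin: its middle; own y = its axis. At first it lies loose in two V cradles along the box's y, axis 44 mm above the worktop, middle at y = -3 to +13 mm in the box's frame, both ends under the covers. Shifted towards the long cover, its other end comes clear of the short one.
- cradle_a (a point): Lowest point of the V of one cradle, at (0, 85, 26) mm in the box's frame. The cradle, 12 mm thick (y), rises to 40 mm at 14 to 17 mm either side (x). The other is alike at y = -75 mm.
- pin_end_a (a point): End of the pin's handle that lies under the short cover, on the pin's axis, 150 mm from its middle (+y).
- pin_end_b (a point): End of the pin's handle that lies under the long cover, on the pin's axis, 150 mm from its middle (-y).
- lid: Loose wooden lid over the opening, 172 x 264 mm, long side along its own y (as the box's at the start), 50 mm high with its handle, 0.18 to 0.35 kg. Origin: centre of its underside, at the foot of two cleats 8 mm high that reach down into the opening with 4 mm of play; the board is from z = 8 to 16 mm. At the start its origin is 80 mm above the worktop.
- lid_grip (a point): Middle of the lid's handle, a rounded wooden block 18 mm wide (lid's x), 36 mm long (lid's y) and 18 mm high, on a stem 12 x 26 mm in the middle of the lid; 16 mm of free height under the block's rim. This point is 41 mm above the lid's origin, 25 mm above its board.
- mug: Mug, 92 x 127 x 93 mm, on the worktop, far right. Origin: centre of its underside. Leave alone.
- tomato_tin: Tin, 76 mm across and 58 mm high, behind the box. Origin: centre of its underside. Leave alone.

How it is judged:
By the outcome, as a careful person would: the job done as asked, in the order asked, and still so for the second after the job is handed in, while the arm keeps its last pose, push and grip.
It also fails if it takes over 61 s, if anything falls off the work surface, if the arm or the gripper's body presses on something with over 40 N, if the wrist force passes 120 N, or if a joint passes its speed limit or range.

## Working session

There is one attempt and no reset: what is moved stays moved. The work goes in short steps, Python scripts to look and compute and a tool call to move; the robot and the scene stay as the last step left them, time stands still between calls to the robot, and variables do not carry over. Pictures are saved under pics/ and viewed, at most 10 in all, crops included, and the job is handed in when it is done.

Besides the shell and the picture viewer there is one more tool, called after "Request:" as name(argument=value, ...), one argument or row to a line, values as JSON. drive_tool: Moves the arm, as the interface text tells. Shifts and turns lie within -1 to 1; 1 stands for 250 mm of shift or 0.5 rad of turn. Its arguments: {"type":"object","properties":{"slide":{"type":"array","items":{"type":"array","items":{"type":"number"}}},"rotation":{"type":"array","items":{"type":"array","items":{"type":"number"}}},"gripper":{"type":"number"}},"required":["slide","rotation"]}

```bash
mkdir -p pics; ls; cat > h.py <<'E'
import numpy as np, cv2
from scipy.spatial.transform import Rotation as R
from workcell import bot
def cam(n):
    c=bot.camera(n); c['R']=R.from_quat(c['orientation']).as_matrix(); c['p']=np.array(c['xyz']); return c
def save(c,f): cv2.imwrite('pics/'+f,c['image'][:,:,::-1])
def cloud(c):
    K=np.array(c['camera_matrix']); h,w=c['z_map'].shape
    v,u=np.mgrid[:h,:w]; p=np.stack([u,v],-1).reshape(-1,1,2).astype(float)
    d=np.array([c['k1'],0,0,0,0.])
    s=cv2.undistortPoints(p,K,d).reshape(h,w,2)
    z=c['z_map'][...,None].astype(float)
    P=np.concatenate([s[...,:1]*z,-s[...,1:]*z,-z],-1)@c['R'].T+c['p']
    P[c['z_map']==0]=np.nan
    return P
E
python3 - <<'E'
from h import *
for n in('top','side'):
    c=cam(n); save(c,n+'0.png'); print(n,c['camera_matrix'],c['k1'],c['p'],c['R'].round(3),(c['z_map']>0).mean())
o=bot.get_obs(); print(o)
E
```

```text
pics
top [[479.36743088   0.         272.47048078]
 [  0.         479.36743088 211.7695074 ]
 [  0.           0.           1.        ]] -0.11665752336989528 [ 0.49514478 -0.0955717   1.29385854] [[-0.01   0.995 -0.099]
 [-1.    -0.013 -0.024]
 [-0.025  0.098  0.995]] 0.9957525510204082
side [[455.02655997   0.         275.07048095]
 [  0.         455.02655997 208.87833654]
 [  0.           0.           1.        ]] -0.13904123019145562 [0.07066764 0.85670143 0.60581314] [[-0.859  0.231 -0.457]
 [-0.511 -0.342  0.789]
 [ 0.026  0.911  0.412]] 0.9959863945578231
{'clock': 0.1, 'joint_pos': array([-1.12901127e+00,  2.41337466e-01,  3.82858335e-03,  1.33518771e+00,
        4.56435842e-06,  1.57081496e+00]), 'joint_vel': array([-4.21007749e-05, -3.68930410e-03,  2.78742624e-03, -1.56882029e-03,
       -1.03538067e-03, -3.81013518e-04]), 'tau': array([-4.12658555e-04, -3.73137510e+01,  2.53009915e+01,  1.08380968e-02,
        7.77131550e-05,  1.05745539e-05]), 'eef_pos': array([ 0.21353205, -0.451474  ,  0.23049047]), 'tool_rot': array([ 9.75703886e-01,  2.19091361e-01, -2.05956501e-04, -9.27544697e-04]), 'ft_force': array([-0.00827769,  0.20337158,  0.24103898]), 'ft_torque': array([-0.00182587,  0.01318855,  0.01285694]), 'grasp_force': 0.0, 'grip_width': 0.08531036806904767}
```

```bash
python3 -c "
import cv2,numpy as np
cv2.imwrite('pics/both0.png',cv2.resize(np.vstack([cv2.imread('pics/top0.png')[:,:],cv2.imread('pics/side0.png')]),(400,600)))"
```

```text
(no output)
```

View pics/top0.png

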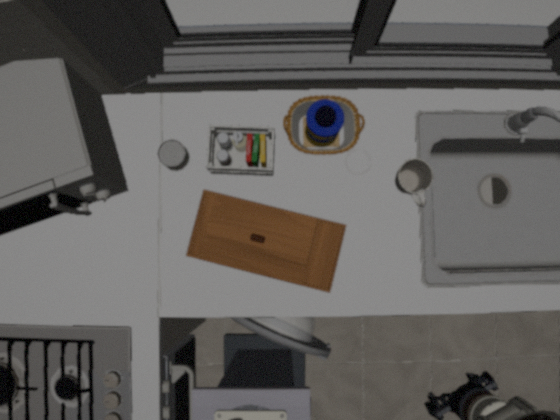

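View pics/side0.png

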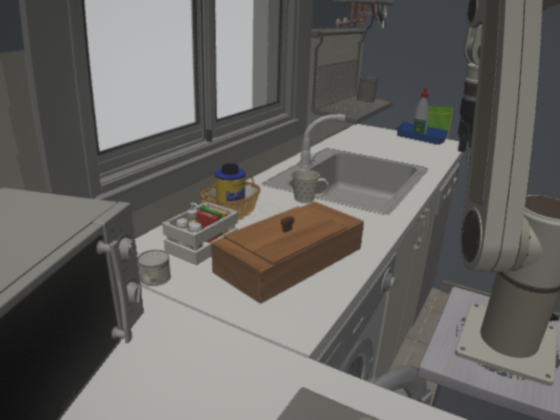

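The top view shows the box at corners about (205,192), (345,225), (331,290), (188,257), the lid handle at (258,238), the tin at (172,154) and the mug at (412,178). There is free worktop left of the box. The side view agrees.

```bash
python3 - <<'E'
from h import *
for n in('top','side'):
    c=cam(n);P=cloud(c);np.save(n+'P0.npy',P)
    im=cv2.cvtColor(c['image'],cv2.COLOR_RGB2HSV)
    wood=(im[...,0]<20)&(im[...,1]>100)&(abs(P[...,1]+.06)<.3)&(P[...,0]>.25)&(P[...,0]<.75)&(P[...,2]<.16)
    for lo,hi in((.078,.091),(.0915,.104),(.118,.14)):
        m=wood&(P[...,2]>lo)&(P[...,2]<hi)
        m=m.astype(np.uint8)
        if lo<.11: m=cv2.morphologyEx(m,cv2.MORPH_OPEN,np.ones((3,3)))
        q=P[m>0]
        if lo==.078 or len(q)==0: 
            print(n,lo,len(q));
            if len(q)==0: continue
        r=cv2.minAreaRect((q[:,:2]*1000).astype(np.float32)); print(n,lo,len(q),r,np.median(q[:,2]),q.mean(0))
    if n=='top':
        for (u,v) in((160,205),(130,260),(100,260),(60,260),(130,310),(165,310),(100,230),(175,230),(380,250),(400,310),(172,154),(100,280),(412,178),(415,290),(130,200),(120,190),(60,205)): print((u,v),P[v,u].round(3))
E
```

```text
top 0.078 2461
top 0.078 2461 ((543.7327880859375, -48.56867980957031), (369.63897705078125, 169.94296264648438), 75.18135833740234) 0.0871042216299982 [ 0.52938113 -0.10356936  0.08697193]
top 0.0915 6325 ((548.5834350585938, -29.69219970703125), (265.00885009765625, 169.20021057128906), 75.14395904541016) 0.09544071253875797 [ 0.54776987 -0.03043092  0.09554355]
top 0.118 106 ((548.12158203125, -29.702003479003906), (36.15921401977539, 17.2897891998291), 74.52246856689453) 0.12823563579149866 [ 0.54792952 -0.02982405  0.12792239]
(160, 205) [ 0.646  0.245 -0.   ]
(130, 260) [0.496 0.327 0.   ]
(100, 260) [0.496 0.412 0.   ]
(60, 260) [0.496 0.529 0.   ]
(130, 310) [0.36  0.325 0.001]
(165, 310) [ 0.36   0.229 -0.001]
(100, 230) [ 0.579  0.415 -0.004]
(175, 230) [0.577 0.202 0.   ]
(380, 250) [ 0.516 -0.354 -0.001]
(400, 310) [ 0.355 -0.404 -0.001]
(172, 154) [0.776 0.2   0.056]
(100, 280) [ 0.441  0.412 -0.001]
(412, 178) [ 0.711 -0.447  0.006]
(415, 290) [ 0.407 -0.446 -0.003]
(130, 200) [ 0.662  0.33  -0.001]
(120, 190) [0.682 0.34  0.054]
(60, 205) [0.623 0.422 0.23 ]
side 0.078 1723
side 0.078 1723 ((540.9017333984375, -41.408050537109375), (369.2218322753906, 174.09889221191406), 74.92999267578125) 0.08703736351720448 [0.53054991 0.00673621 0.08631552]
side 0.0915 3256 ((544.2352294921875, -27.872726440429688), (267.589599609375, 168.51754760742188), 75.3640365600586) 0.09552642681520218 [ 0.5406864  -0.01075379  0.09548303]
side 0.118 62 ((546.2252197265625, -26.317066192626953), (36.075130462646484, 17.585834503173828), 67.64689636230469) 0.1283113916353435 [ 0.54514628 -0.0255696   0.12723599]
```

```bash
cat >> h.py <<'E'
A=np.radians(75.15)
BY=np.array([np.cos(A),np.sin(A),0]); BX=np.array([np.sin(A),-np.cos(A),0]); BC=np.array([.5435,-.0485,0])
def bx(x,y,z): return BC+x*BX+y*BY+[0,0,z]
def rot(yaw=0,tilt=0):  # yaw: extra world yaw (deg) over box alignment; tilt about tool y
    return R.from_euler('z',yaw,degrees=True)*R.from_matrix(np.stack([BY,BX,[0,0,-1]],1))*R.from_euler('y',tilt,degrees=True)
def plan(p,r):
    o=bot.get_obs(); c=R.from_quat(o['tool_rot']); 
    print('t',o['clock'],'pos',o['eef_pos'].round(4),'slide',(c.inv().apply(p-o['eef_pos'])/.25).round(3),'rot',((c.inv()*r).as_rotvec()/.5).round(3))
E
python3 - <<'E'
from h import *
P=np.load('topP0.npy')
q=P.reshape(-1,3); m=(q[:,1]>.17)&(q[:,1]<.5)&(q[:,0]>.33)&(q[:,0]<.62)
q=q[m]; h=q[q[:,2]>.01]; print(len(q),len(h), h[:,:2].min(0) if len(h) else '', np.quantile(q[:,2],[.01,.5,.99]))
print('low',q[q[:,2]<-.02].max(0) if (q[:,2]<-.02).any() else '')
plan(np.array([.548,-.029,.20]),rot())
E
```

```text
12321 136 [0.40410911 0.32824798] [-0.0067405  -0.00055643  0.08468241]
low [ 0.33771388  0.24891288 -0.02489032]
t 0.2 pos [ 0.2136 -0.4516  0.2307] slide [ 1.932 -0.956  0.124] rot [-3.00e-03 -1.00e-03 -1.74e+00]
```

Request:
drive_tool(
  slide=[
    [0.1, -0.05, 0],
    [0.22, -0.11, 0],
    [0.36, -0.18, 0],
    [0.5, -0.25, 0],
    [0.64, -0.32, 0],
    [0.78, -0.39, 0],
    [0.9, -0.45, 0],
    [0.97, -0.48, 0],
  ],
  rotation=[
    [0, 0, -0.1],
    [0, 0, -0.2],
    [0, 0, -0.32],
    [0, 0, -0.45],
    [0, 0, -0.58],
    [0, 0, -0.7],
    [0, 0, -0.8],
    [0, 0, -0.87],
  ],
  gripper=1,
)

```text
clock: 1.2
eef_pos: [0.3824, -0.2384, 0.2311]
tool_rot: [0.905, 0.426, -0.0, -0.0]
ft_force: [-1.0, 0.0, -0.3]
grip_width: 0.0854
grasp_force: 0.0
```

```bash
python3 - <<'E'
from h import *
P=np.load('topP0.npy')
q=P.reshape(-1,3); m=(q[:,1]>.17)&(q[:,1]<.5)&(q[:,0]>.33)&(q[:,0]<.62)
q=q[m]; h=q[q[:,2]>.01]; print(h[h[:,0].argsort()][::8].round(3))
plan(np.array([.548,-.029,.20]),rot())
E
```

```text
[[0.404 0.328 0.01 ]
 [0.613 0.432 0.165]
 [0.614 0.431 0.183]
 [0.614 0.426 0.177]
 [0.615 0.429 0.095]
 [0.615 0.428 0.236]
 [0.616 0.424 0.112]
 [0.616 0.424 0.16 ]
 [0.616 0.423 0.179]
 [0.617 0.436 0.045]
 [0.617 0.433 0.241]
 [0.618 0.422 0.191]
 [0.618 0.422 0.164]
 [0.619 0.423 0.206]
 [0.619 0.431 0.246]
 [0.619 0.424 0.199]
 [0.62  0.426 0.071]]
t 1.2 pos [ 0.3824 -0.2384  0.2311] slide [ 1.068 -0.023  0.125] rot [-0.001 -0.    -0.864]
```

Request:
drive_tool(
  slide=[
    [0.12, 0, 0],
    [0.26, 0, 0.02],
    [0.4, 0, 0.04],
    [0.54, 0, 0.07],
    [0.68, -0.01, 0.1],
    [0.82, -0.02, 0.12],
    [0.94, -0.02, 0.12],
    [1.0, -0.02, 0.12],
  ],
  rotation=[
    [0, 0, -0.1],
    [0, 0, -0.2],
    [0, 0, -0.32],
    [0, 0, -0.45],
    [0, 0, -0.58],
    [0, 0, -0.7],
    [0, 0, -0.8],
    [0, 0, -0.865],
  ],
)

```text
clock: 2.2
eef_pos: [0.5383, -0.0433, 0.2009]
tool_rot: [0.792, 0.61, -0.0, -0.0]
ft_force: [0.2, -0.4, -0.9]
grip_width: 0.0854
grasp_force: 0.0
```

```bash
python3 - <<'E'
from h import *
plan(np.array([.5475,-.029,.103]),rot())
E
```

```text
t 2.2 pos [ 0.5383 -0.0433  0.2009] slide [0.065 0.021 0.391] rot [-0.001  0.     0.001]
```

Request:
drive_tool(
  slide=[
    [0.04, 0.01, 0.05],
    [0.065, 0.02, 0.12],
    [0.065, 0.02, 0.2],
    [0.065, 0.02, 0.27],
    [0.065, 0.02, 0.33],
    [0.065, 0.02, 0.37],
    [0.065, 0.02, 0.39],
    [0.065, 0.02, 0.39],
  ],
  rotation=[
    [0, 0, 0],
    [0, 0, 0],
    [0, 0, 0],
    [0, 0, 0],
    [0, 0, 0],
    [0, 0, 0],
    [0, 0, 0],
    [0, 0, 0],
  ],
)

```text
clock: 3.2
eef_pos: [0.5468, -0.0301, 0.1037]
tool_rot: [0.793, 0.609, -0.0, -0.0]
ft_force: [0.6, 0.5, 0.3]
grip_width: 0.0854
grasp_force: 0.0
```

Request:
drive_tool(
  slide=[
    [0, 0, 0],
    [0, 0, 0],
    [0, 0, 0],
    [0, 0, 0],
    [0, 0, 0],
    [0, 0, 0],
    [0, 0, 0],
    [0, 0, 0],
  ],
  rotation=[
    [0, 0, 0],
    [0, 0, 0],
    [0, 0, 0],
    [0, 0, 0],
    [0, 0, 0],
    [0, 0, 0],
    [0, 0, 0],
    [0, 0, 0],
  ],
  gripper=0,
)

```text
clock: 4.2
eef_pos: [0.5471, -0.0301, 0.1043]
tool_rot: [0.793, 0.609, 0.0, 0.0]
ft_force: [-0.2, 0.3, 4.5]
grip_width: 0.017
grasp_force: 59.7
```

```bash
python3 - <<'E'
from h import *
o=bot.get_obs(); print(o['grip_width'],o['grasp_force'],o['ft_force'])
plan(o['eef_pos']+[0,0,.1],rot())
E
```

```text
0.01701711664019859 59.722636342048645 [-0.2020383   0.33717962  4.48687514]
t 4.2 pos [ 0.5471 -0.0301  0.1043] slide [ 0.   0.  -0.4] rot [ 0.002 -0.    -0.005]
```

Gripped. Lift it 100 mm.

Request:
drive_tool(
  slide=[
    [0, 0, -0.02],
    [0, 0, -0.05],
    [0, 0, -0.1],
    [0, 0, -0.18],
    [0, 0, -0.26],
    [0, 0, -0.33],
    [0, 0, -0.38],
    [0, 0, -0.4],
  ],
  rotation=[
    [0, 0, 0],
    [0, 0, 0],
    [0, 0, 0],
    [0, 0, 0],
    [0, 0, 0],
    [0, 0, 0],
    [0, 0, 0],
    [0, 0, 0],
  ],
)

```text
clock: 5.2
eef_pos: [0.5472, -0.0301, 0.2049]
tool_rot: [0.793, 0.609, 0.001, 0.0]
ft_force: [-1.0, -1.0, -2.5]
grip_width: 0.0171
grasp_force: 58.9
```

```bash
python3 - <<'E'
from h import *
o=bot.get_obs(); print(o['grip_width'],o['ft_force'])
c=cam('side'); save(c,'s1.png')
plan(np.array([.46,.32,.2]),rot(14.85))
E
```

```text
0.017073924453509325 [-1.0231237  -0.96552927 -2.54843838]
t 5.25 pos [ 0.5472 -0.0301  0.2049] slide [ 1.263 -0.699  0.019] rot [ 0.003 -0.    -0.523]
```

View pics/s1.png

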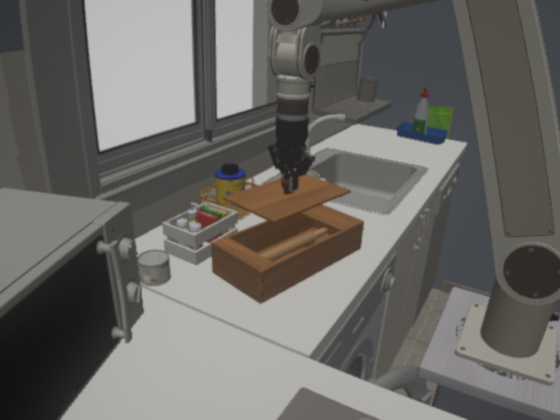

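The picture shows the lid held level at (290,195), with the pin at (300,245) in the open box. Next I carry the lid left.

Request:
drive_tool(
  slide=[
    [0.05, -0.03, 0],
    [0.15, -0.08, 0],
    [0.27, -0.15, 0],
    [0.4, -0.22, 0],
    [0.53, -0.29, 0],
    [0.66, -0.37, 0],
    [0.79, -0.44, 0],
    [0.92, -0.51, 0],
  ],
  rotation=[
    [0, 0, -0.05],
    [0, 0, -0.1],
    [0, 0, -0.17],
    [0, 0, -0.24],
    [0, 0, -0.31],
    [0, 0, -0.38],
    [0, 0, -0.45],
    [0, 0, -0.52],
  ],
)

```text
clock: 6.25
eef_pos: [0.4815, 0.2267, 0.2029]
tool_rot: [0.707, 0.708, -0.001, -0.001]
ft_force: [-0.1, 0.4, -2.3]
grip_width: 0.0171
grasp_force: 58.8
```

```bash
python3 - <<'E'
from h import *
plan(np.array([.46,.32,.024]),rot(14.85))
E
```

```text
t 6.25 pos [0.4815 0.2267 0.2029] slide [ 0.373 -0.084  0.716] rot [-0.004  0.001  0.002]
```

Request:
drive_tool(
  slide=[
    [0.12, -0.03, 0],
    [0.25, -0.06, 0],
    [0.36, -0.08, 0.06],
    [0.375, -0.085, 0.16],
    [0.375, -0.085, 0.28],
    [0.375, -0.085, 0.4],
    [0.375, -0.085, 0.5],
    [0.375, -0.085, 0.56],
  ],
  rotation=[
    [0, 0, 0],
    [0, 0, 0],
    [0, 0, 0],
    [0, 0, 0],
    [0, 0, 0],
    [0, 0, 0],
    [0, 0, 0],
    [0, 0, 0],
  ],
)

```text
clock: 7.25
eef_pos: [0.46, 0.3186, 0.0616]
tool_rot: [0.707, 0.707, -0.002, -0.001]
ft_force: [-0.7, -0.3, -2.2]
grip_width: 0.0171
grasp_force: 58.7
```

Request:
drive_tool(
  slide=[
    [0, 0, 0.05],
    [0, 0, 0.09],
    [0, 0, 0.12],
    [0, 0, 0.135],
    [0, 0, 0.145],
    [0, 0, 0.15],
    [0, 0, 0.155],
    [0, 0, 0.155],
  ],
  rotation=[
    [0, 0, 0],
    [0, 0, 0],
    [0, 0, 0],
    [0, 0, 0],
    [0, 0, 0],
    [0, 0, 0],
    [0, 0, 0],
    [0, 0, 0],
  ],
)

```text
clock: 8.25
eef_pos: [0.462, 0.3189, 0.0251]
tool_rot: [0.708, 0.707, 0.0, 0.0]
ft_force: [0.2, -0.2, -3.0]
grip_width: 0.0166
grasp_force: 58.7
```

```bash
python3 - <<'E'
from h import *
o=bot.get_obs(); print(o['ft_force'])
plan(np.array([.46,.32,.026]),rot(14.85))
E
```

```text
[ 0.18235898 -0.22146001 -2.98250674]
t 8.25 pos [0.462  0.3189 0.0251] slide [ 0.004 -0.008 -0.003] rot [ 0.    -0.    -0.003]
```

Request:
drive_tool(
  slide=[
    [0, 0, 0.002],
    [0, 0, 0.003],
    [0, 0, 0.004],
    [0, 0, 0.005],
    [0, 0, 0.005],
    [0, 0, 0.005],
    [0, 0, 0.005],
    [0, 0, 0.005],
  ],
  rotation=[
    [0, 0, 0],
    [0, 0, 0],
    [0, 0, 0],
    [0, 0, 0],
    [0, 0, 0],
    [0, 0, 0],
    [0, 0, 0],
    [0, 0, 0],
  ],
)

```text
clock: 9.25
eef_pos: [0.462, 0.3189, 0.0242]
tool_rot: [0.708, 0.707, 0.0, 0.0]
ft_force: [-3.0, -0.8, 5.7]
grip_width: 0.0166
grasp_force: 59.8
```

Request:
drive_tool(
  slide=[
    [0, 0, 0],
    [0, 0, 0],
    [0, 0, 0],
    [0, 0, 0],
    [0, 0, 0],
    [0, 0, 0],
    [0, 0, 0],
    [0, 0, 0],
  ],
  rotation=[
    [0, 0, 0],
    [0, 0, 0],
    [0, 0, 0],
    [0, 0, 0],
    [0, 0, 0],
    [0, 0, 0],
    [0, 0, 0],
    [0, 0, 0],
  ],
  gripper=1,
)

```text
clock: 10.25
eef_pos: [0.462, 0.3189, 0.0238]
tool_rot: [0.708, 0.707, 0.0, 0.0]
ft_force: [-0.2, -0.1, 0.6]
grip_width: 0.0853
grasp_force: 0.0
```

Request:
drive_tool(
  slide=[
    [0, 0, -0.03],
    [0, 0, -0.1],
    [0, 0, -0.2],
    [0, 0, -0.3],
    [0, 0, -0.42],
    [0, 0, -0.54],
    [0, 0, -0.64],
    [0, 0, -0.7],
  ],
  rotation=[
    [0, 0, 0],
    [0, 0, 0],
    [0, 0, 0],
    [0, 0, 0],
    [0, 0, 0],
    [0, 0, 0],
    [0, 0, 0],
    [0, 0, 0],
  ],
)

```text
clock: 11.25
eef_pos: [0.4624, 0.3192, 0.2009]
tool_rot: [0.708, 0.707, 0.001, 0.0]
ft_force: [0.7, -0.5, -0.3]
grip_width: 0.0853
grasp_force: 0.0
```

```bash
python3 - <<'E'
from h import *
c=cam('top'); save(c,'t2.png'); P=cloud(c)
o=bot.get_obs(); print(o['grip_width'],o['ft_force'])
q=P.reshape(-1,3)
# pin: points inside the mouth, z .045-.075
hsv=cv2.cvtColor(c['image'],cv2.COLOR_RGB2HSV)
b=(q-BC); X=b@BX; Y=b@BY
top=(abs(X)<.1)&(abs(Y)<.2)&(q[:,2]>.082)&(q[:,2]<.093)
print('box',cv2.minAreaRect((np.c_[X,Y][top]*1000).astype(np.float32)))
m=(abs(X)<.06)&(Y>-.095)&(Y<.135)&(q[:,2]>.048)&(q[:,2]<.07)
print('pin',m.sum(),np.quantile(Y[m],[0,.02,.5,.98,1]).round(4),q[m,2].max())
for y in np.arange(-.09,.13,.02):
    k=m&(abs(Y-y)<.01)
    if k.sum(): print(round(y,2),k.sum(),np.quantile(X[k],[.02,.5,.98]).round(4),np.quantile(q[k,2],[.1,.5,.95]).round(4))
l=(q[:,0]<.6)&(q[:,1]>.15)&(q[:,1]<.5)&(q[:,2]>.008)&(q[:,2]<.03)&(hsv[...,1].reshape(-1)>80)
print('lid',l.sum(),cv2.minAreaRect((q[l,:2]*1000).astype(np.float32)),np.quantile(q[l,2],[.02,.5,.98]))
plan(bx(0,.04,.2),rot())
E
```

```text
0.08553811339926375 [ 0.81528651 -0.056844    1.13371486]
box ((0.5342483520507812, 0.4714508056640625), (176.3397674560547, 377.63104248046875), 0.004249027464538813)
pin 839 [-0.0948 -0.0869  0.0163  0.1281  0.1347] 0.06411657096423085
-0.09 30 [-0.0094  0.0012  0.0083] [0.0484 0.0521 0.0586]
-0.07 81 [-0.0122  0.0004  0.0139] [0.05   0.0561 0.0591]
-0.05 81 [-0.0129  0.0004  0.0137] [0.0513 0.0558 0.0609]
-0.03 80 [-0.0127  0.0006  0.0136] [0.0501 0.0549 0.061 ]
-0.01 82 [-0.0118  0.0009  0.0141] [0.0516 0.0557 0.0597]
0.01 81 [-0.0125  0.0009  0.0138] [0.0505 0.0554 0.0599]
0.03 81 [-0.0126  0.0001  0.0142] [0.0498 0.0554 0.0605]
0.05 83 [-0.0124  0.0011  0.0146] [0.0504 0.0559 0.0601]
0.07 81 [-0.0122  0.0005  0.014 ] [0.051  0.0555 0.0616]
0.09 79 [-0.0126  0.0004  0.0142] [0.0511 0.0556 0.0611]
0.11 45 [-0.0109  0.001   0.0132] [0.0491 0.0533 0.0596]
lid 4675 ((387.03857421875, 312.2219543457031), (246.87548828125, 315.3638000488281), 89.52135467529297) [0.01029916 0.01538675 0.02081062]
t 11.3 pos [0.4631 0.3196 0.2024] slide [-1.317  0.365  0.007] rot [ 0.007 -0.007  0.515]
```

View pics/t2.png

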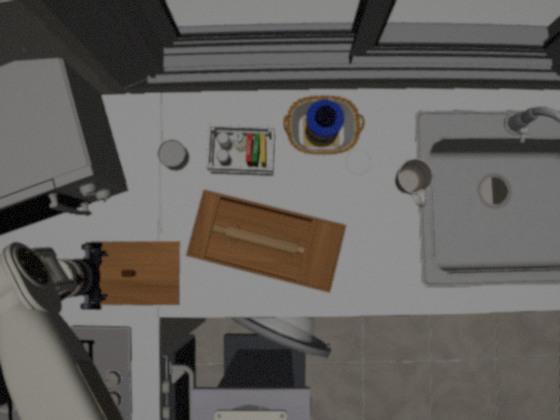

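Top view: lid flat, handle up, at (128,272); pin in the box from (213,229) to (303,249), centred near box y = +9 mm; mug and tin unmoved. I go over the pin now.

Request:
drive_tool(
  slide=[
    [-0.08, 0.02, 0],
    [-0.2, 0.05, 0],
    [-0.33, 0.09, 0],
    [-0.46, 0.13, 0],
    [-0.59, 0.16, 0],
    [-0.72, 0.2, 0],
    [-0.85, 0.24, 0],
    [-0.98, 0.27, 0],
  ],
  rotation=[
    [0, 0, 0.05],
    [0, 0, 0.1],
    [0, 0, 0.17],
    [0, 0, 0.24],
    [0, 0, 0.31],
    [0, 0, 0.38],
    [0, 0, 0.45],
    [0, 0, 0.515],
  ],
)

```text
clock: 12.3
eef_pos: [0.5282, 0.0713, 0.1972]
tool_rot: [0.793, 0.609, -0.001, -0.001]
ft_force: [-0.4, 0.8, 0.5]
grip_width: 0.0853
grasp_force: 0.0
```

```bash
python3 - <<'E'
from h import *
plan(bx(0.0005,.045,.026),rot())
E
```

```text
t 12.3 pos [0.5282 0.0713 0.1972] slide [-0.266  0.187  0.685] rot [-0.006  0.003 -0.005]
```

Request:
drive_tool(
  slide=[
    [-0.08, 0.06, 0],
    [-0.18, 0.13, 0],
    [-0.25, 0.18, 0],
    [-0.265, 0.187, 0.06],
    [-0.265, 0.187, 0.15],
    [-0.265, 0.187, 0.24],
    [-0.265, 0.187, 0.3],
    [-0.265, 0.187, 0.33],
  ],
  rotation=[
    [0, 0, 0],
    [0, 0, 0],
    [0, 0, 0],
    [0, 0, 0],
    [0, 0, 0],
    [0, 0, 0],
    [0, 0, 0],
    [0, 0, 0],
  ],
)

```text
clock: 13.3
eef_pos: [0.5563, -0.0018, 0.1148]
tool_rot: [0.792, 0.61, -0.001, -0.001]
ft_force: [0.1, 0.2, 0.5]
grip_width: 0.0854
grasp_force: 0.0
```

```bash
python3 - <<'E'
from h import *
plan(bx(0.0005,.045,.026),rot())
E
```

```text
t 13.3 pos [ 0.5563 -0.0018  0.1148] slide [-0.014  0.001  0.355] rot [-0.005  0.001  0.002]
```

Request:
drive_tool(
  slide=[
    [-0.01, 0, 0.05],
    [-0.014, 0, 0.12],
    [-0.014, 0, 0.19],
    [-0.014, 0, 0.25],
    [-0.014, 0, 0.3],
    [-0.014, 0, 0.335],
    [-0.014, 0, 0.355],
    [-0.014, 0, 0.355],
  ],
  rotation=[
    [0, 0, 0],
    [0, 0, 0],
    [0, 0, 0],
    [0, 0, 0],
    [0, 0, 0],
    [0, 0, 0],
    [0, 0, 0],
    [0, 0, 0],
  ],
)

```text
clock: 14.3
eef_pos: [0.5563, -0.0056, 0.0274]
tool_rot: [0.792, 0.61, -0.0, -0.0]
ft_force: [0.2, 0.1, -0.2]
grip_width: 0.0853
grasp_force: 0.0
```

Request:
drive_tool(
  slide=[
    [0, 0, 0],
    [0, 0, 0],
    [0, 0, 0],
    [0, 0, 0],
    [0, 0, 0],
    [0, 0, 0],
    [0, 0, 0],
    [0, 0, 0],
  ],
  rotation=[
    [0, 0, 0],
    [0, 0, 0],
    [0, 0, 0],
    [0, 0, 0],
    [0, 0, 0],
    [0, 0, 0],
    [0, 0, 0],
    [0, 0, 0],
  ],
  gripper=0,
)

```text
clock: 15.3
eef_pos: [0.5556, -0.0053, 0.0282]
tool_rot: [0.792, 0.61, -0.0, -0.001]
ft_force: [-3.1, 0.9, 5.7]
grip_width: 0.0281
grasp_force: 58.7
```

```bash
python3 - <<'E'
from h import *
o=bot.get_obs(); print(o['ft_force'],o['ft_torque'])
plan(bx(0.0005,.045,.026+.014),rot())
E
```

```text
[-3.10749497  0.93926316  5.72607754] [0.17505216 0.68212664 0.00622644]
t 15.3 pos [ 0.5556 -0.0053  0.0282] slide [ 0.001 -0.    -0.047] rot [-0.003 -0.001  0.001]
```

```bash
cat > path.py <<'E'
from h import *
def tcp(y,z,t):
    a=np.radians(t); p=bx(0.0005,y,z)+.036*(np.cos(a)*BY+[0,0,np.sin(a)])+.016*(np.sin(a)*BY-[0,0,np.cos(a)]); return p
W=[(.009,.044,0),(.009,.058,0),(-.023,.058,0),(-.023,.064,5),(-.023,.070,10),(-.023,.076,15),(-.023,.082,20),(.071,.116,20),(.071,.26,20)]
E
python3 - <<'E'
from path import *
for w in W: plan(tcp(*w),rot(0,w[2]))
E
```

```text
t 15.3 pos [ 0.5556 -0.0053  0.0282] slide [ 0.    -0.     0.001] rot [-0.003 -0.001  0.001]
t 15.3 pos [ 0.5556 -0.0053  0.0282] slide [ 0.001 -0.    -0.055] rot [-0.003 -0.001  0.001]
t 15.3 pos [ 0.5556 -0.0053  0.0282] slide [-0.127 -0.001 -0.055] rot [-0.003 -0.001  0.001]
t 15.3 pos [ 0.5556 -0.0053  0.0282] slide [-0.122 -0.001 -0.092] rot [-0.003  0.174  0.001]
t 15.3 pos [ 0.5556 -0.0053  0.0282] slide [-0.119 -0.001 -0.129] rot [-0.003  0.348  0.001]
t 15.3 pos [ 0.5556 -0.0053  0.0282] slide [-0.116 -0.001 -0.167] rot [-0.003  0.523  0.   ]
t 15.3 pos [ 0.5556 -0.0053  0.0282] slide [-0.114 -0.001 -0.204] rot [-0.003  0.697  0.   ]
t 15.3 pos [ 0.5556 -0.0053  0.0282] slide [ 0.262 -0.001 -0.34 ] rot [-0.003  0.697  0.   ]
t 15.3 pos [ 0.5556 -0.0053  0.0282] slide [ 0.262 -0.002 -0.916] rot [-0.003  0.697  0.   ]
```

Request:
drive_tool(
  slide=[
    [0, 0, -0.02],
    [0, 0, -0.04],
    [0, 0, -0.06],
    [-0.02, 0, -0.06],
    [-0.05, 0, -0.06],
    [-0.09, 0, -0.06],
    [-0.12, 0, -0.06],
    [-0.127, 0, -0.06],
  ],
  rotation=[
    [0, 0, 0],
    [0, 0, 0],
    [0, 0, 0],
    [0, 0, 0],
    [0, 0, 0],
    [0, 0, 0],
    [0, 0, 0],
    [0, 0, 0],
  ],
)

```text
clock: 16.3
eef_pos: [0.548, -0.0371, 0.0425]
tool_rot: [0.793, 0.609, -0.0, -0.0]
ft_force: [-0.0, -1.0, -2.0]
grip_width: 0.0283
grasp_force: 59.2
```

```bash
python3 - <<'E'
from path import *
o=bot.get_obs(); print(o['ft_force'],o['ft_torque'],o['grip_width'])
c=cam('side'); save(c,'s3.png')
x=c['image'][170:320,190:400][:,:,::-1]; cv2.imwrite('pics/s3c.png',cv2.resize(x,None,fx=3,fy=3))
for w in W[2:]: plan(tcp(*w),rot(0,w[2]))
E
```

```text
[-0.04431832 -0.95002247 -2.00984835] [ 0.06756334 -0.0318896   0.01334302] 0.02833727175751089
t 16.35 pos [ 0.5481 -0.037   0.0425] slide [ 0.003 -0.004  0.002] rot [-0.     0.    -0.002]
t 16.35 pos [ 0.5481 -0.037   0.0425] slide [ 0.008 -0.004 -0.035] rot [-0.     0.175 -0.002]
t 16.35 pos [ 0.5481 -0.037   0.0425] slide [ 0.012 -0.004 -0.072] rot [-0.     0.349 -0.002]
t 16.35 pos [ 0.5481 -0.037   0.0425] slide [ 0.014 -0.004 -0.109] rot [-0.     0.524 -0.002]
t 16.35 pos [ 0.5481 -0.037   0.0425] slide [ 0.016 -0.004 -0.147] rot [-0.     0.698 -0.002]
t 16.35 pos [ 0.5481 -0.037   0.0425] slide [ 0.392 -0.004 -0.283] rot [-0.     0.698 -0.002]
t 16.35 pos [ 0.5481 -0.037   0.0425] slide [ 0.392 -0.004 -0.859] rot [-0.     0.698 -0.002]
```

View pics/s3c.png

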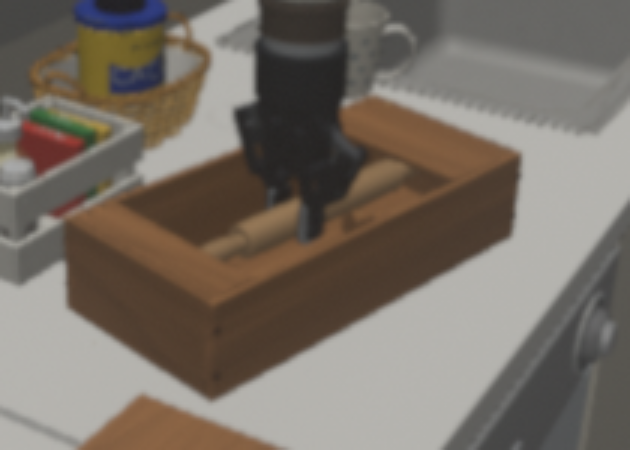

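The crop shows the pin held at (300,210), shifted towards the long cover, with its near handle at about (215,245). I check the end's clearance from above.

```bash
python3 - <<'E'
from path import *
c=cam('top');P=cloud(c);q=P.reshape(-1,3);b=q-BC;X=b@BX;Y=b@BY
for lo in np.arange(.05,.145,.006):
    k=(abs(X)<.007)&(Y>lo)&(Y<lo+.006)&(q[:,2]<.1); print(lo.round(3),k.sum(),np.quantile(q[k,2],[.1,.5,.9]).round(3) if k.sum() else '')
E
```

```text
0.05 0 
0.056 0 
0.062 0 
0.068 0 
0.074 0 
0.08 0 
0.086 0 
0.092 0 
0.098 0 
0.104 0 
0.11 2 [0.063 0.065 0.066]
0.116 11 [0.062 0.064 0.068]
0.122 11 [0.061 0.063 0.068]
0.128 7 [0.037 0.06  0.064]
0.134 5 [0.008 0.009 0.01 ]
0.14 22 [0.008 0.085 0.089]
```

End a stops near y = 0.13 m, clear of the cover edge at 0.14. Tilt now.

Request:
drive_tool(
  slide=[
    [0, 0, -0.018],
    [0.002, 0, -0.036],
    [0.003, 0, -0.055],
    [0.005, 0, -0.075],
    [0.007, 0, -0.095],
    [0.009, 0, -0.11],
    [0.01, 0, -0.13],
    [0.01, 0, -0.147],
  ],
  rotation=[
    [0, 0.08, 0],
    [0, 0.17, 0],
    [0, 0.26, 0],
    [0, 0.35, 0],
    [0, 0.44, 0],
    [0, 0.53, 0],
    [0, 0.62, 0],
    [0, 0.7, 0],
  ],
)

```text
clock: 17.4
eef_pos: [0.549, -0.0338, 0.0795]
tool_rot: [0.78, 0.601, 0.138, -0.106]
ft_force: [0.3, 1.1, -1.8]
grip_width: 0.0282
grasp_force: 59.2
```

```bash
python3 - <<'E'
from path import *
o=bot.get_obs(); print(o['ft_force'],o['ft_torque'],o['grip_width'])
c=cam('side'); save(c,'s4.png')
x=c['image'][150:300,190:400][:,:,::-1]; cv2.imwrite('pics/s4c.png',cv2.resize(x,None,fx=3,fy=3))
for w in W[-3:]: plan(tcp(*w),rot(0,w[2]))
E
```

```text
[ 0.34324608  1.07630174 -1.83610403] [-0.40704863  0.10831529 -0.01361422] 0.02818080612458139
t 17.45 pos [ 0.549  -0.0346  0.0796] slide [ 0.005 -0.005  0.003] rot [ 0.001 -0.004 -0.001]
t 17.45 pos [ 0.549  -0.0346  0.0796] slide [ 0.405 -0.005  0.005] rot [ 0.001 -0.004 -0.001]
t 17.45 pos [ 0.549  -0.0346  0.0796] slide [ 0.603 -0.005 -0.536] rot [ 0.001 -0.004 -0.001]
```

View pics/s4c.png

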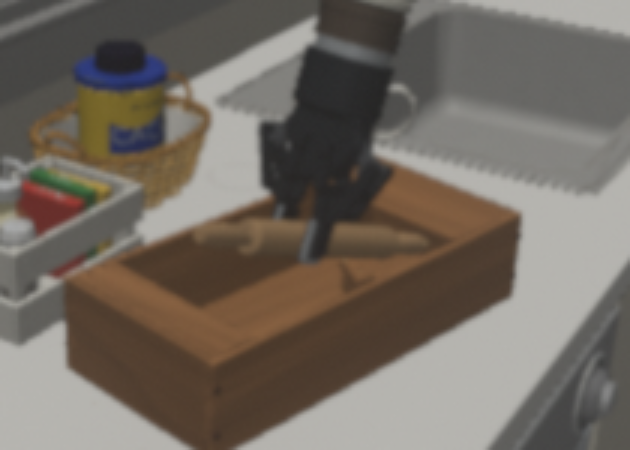

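End a, at (200,235), is up out of the opening and the pin is tilted as planned. Draw it along its axis.

Request:
drive_tool(
  slide=[
    [0.03, 0, 0],
    [0.08, 0, 0],
    [0.14, 0, 0],
    [0.2, 0, 0],
    [0.26, 0, 0],
    [0.32, 0, 0],
    [0.37, 0, 0],
    [0.4, 0, 0],
  ],
  rotation=[
    [0, 0, 0],
    [0, 0, 0],
    [0, 0, 0],
    [0, 0, 0],
    [0, 0, 0],
    [0, 0, 0],
    [0, 0, 0],
    [0, 0, 0],
  ],
)

```text
clock: 18.45
eef_pos: [0.5733, 0.0577, 0.114]
tool_rot: [0.78, 0.601, 0.138, -0.106]
ft_force: [-0.2, -0.4, -2.9]
grip_width: 0.0281
grasp_force: 59.2
```

```bash
python3 - <<'E'
from path import *
o=bot.get_obs(); print(o['ft_force'],o['ft_torque'],o['grip_width'])
c=cam('side'); save(c,'s5.png')
x=c['image'][130:280,190:400][:,:,::-1]; cv2.imwrite('pics/s5c.png',cv2.resize(x,None,fx=3,fy=3))
for w in W[-2:]: plan(tcp(*w),rot(0,w[2]))
E
```

```text
[-0.15624797 -0.40429611 -2.88443633] [-0.4107626   0.10231351 -0.01929498] 0.028098161459770916
t 18.5 pos [0.5735 0.0583 0.1143] slide [-0.004 -0.005  0.003] rot [ 0.001 -0.003  0.003]
t 18.5 pos [0.5735 0.0583 0.1143] slide [ 0.194 -0.004 -0.538] rot [ 0.001 -0.003  0.003]
```

View pics/s5c.png

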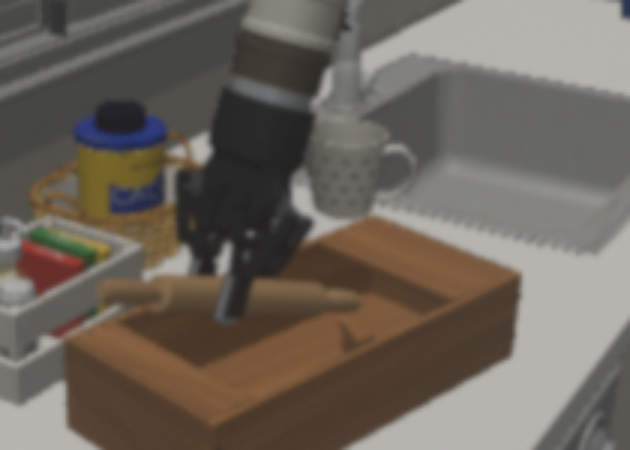

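End b, at (355,300), is clear of the long cover's edge near (410,290). Lift straight up.

Request:
drive_tool(
  slide=[
    [0.01, 0, -0.03],
    [0.03, 0, -0.09],
    [0.06, 0, -0.17],
    [0.09, 0, -0.26],
    [0.13, 0, -0.35],
    [0.16, 0, -0.44],
    [0.185, 0, -0.51],
    [0.195, 0, -0.54],
  ],
  rotation=[
    [0, 0, 0],
    [0, 0, 0],
    [0, 0, 0],
    [0, 0, 0],
    [0, 0, 0],
    [0, 0, 0],
    [0, 0, 0],
    [0, 0, 0],
  ],
)

```text
clock: 19.5
eef_pos: [0.5736, 0.0559, 0.2596]
tool_rot: [0.78, 0.6, 0.139, -0.105]
ft_force: [-0.4, -0.2, -2.9]
grip_width: 0.0284
grasp_force: 59.3
```

Request:
drive_tool(
  slide=[
    [0, 0, 0],
    [0, 0, 0],
    [0, 0, 0],
    [0, 0, 0],
    [0, 0, 0],
    [0, 0, 0],
    [0, 0, 0],
    [0, 0, 0],
  ],
  rotation=[
    [0, 0, 0],
    [0, 0, 0],
    [0, 0, 0],
    [0, 0, 0],
    [0, 0, 0],
    [0, 0, 0],
    [0, 0, 0],
    [0, 0, 0],
  ],
)

```text
clock: 20.5
eef_pos: [0.5729, 0.0564, 0.2571]
tool_rot: [0.78, 0.601, 0.138, -0.106]
ft_force: [1.0, -0.3, -1.4]
grip_width: 0.0284
grasp_force: 59.3
```

```bash
python3 - <<'E'
from path import *
o=bot.get_obs(); print(o['ft_force'],o['grip_width'],abs(o['joint_vel']).max(),o['clock'])
save(cam('side'),'s6.png')
E
```

```text
[ 0.99559523 -0.25814437 -1.43994742] 0.0284062856166045 0.0013340238474273858 20.5
```

View pics/s6.png

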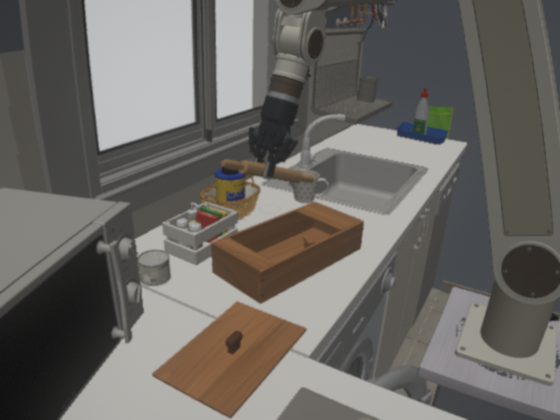

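The pin is held in the air at (265,172), well above the box. The lid lies flat at (233,350) with its handle up, and the mug and tin have not moved.

```bash
python3 -c "
from workcell import bot
print(bot.job_done())"
```

```text
the job is handed in; nothing more can be done
None
```

The job is handed in: the lid lies flat beside the box with its handle up, and the arm holds the rolling pin still, well above the box; the mug and tin were not touched, and the clock read about 20.5 s.

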